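# Find the loose hold-down bolt and hold its cap open

## Robot

A 7-joint arm with a two-finger parallel gripper is mounted at the origin on the work surface. World frame = base frame: x ahead of the robot, y to its left, z up, the work surface at z = 0. Lengths are in m, angles in rad, forces in N, time in s.
With the tool pointing down it reaches from about 0.4 to 0.875 m from the base axis. Payload 19.3 kg.
Tool frame: the origin (TCP) lies on the centre line of the jaws, within the pads' length; the fingertips stand 14 mm ahead of it and the grasp point (between the pads) lies 5 mm behind it; y points along the fingers, x is the direction in which the jaws open and shut, and the axes are right-handed (so a half turn about y gives the same grasp; the last joint's range is limited). The gripper opens to 85 mm and grips with 20 to 120 N. Pads are 22 mm wide; open, the fingers measure 114 mm over their backs; the gripper's body (76 mm by 85 mm) begins 54 mm behind the grasp point. The pads swing forward as they close: fully open they stand 13 mm farther back than shut.
Start: joints at [1.28, 0.521, -0.036, 1.599, 0.021, 1.021, -0.113], TCP at [0.137, -0.61, 0.209] pointing down, gripper open.
Joint ranges: [-2.91, 2.91], [-0.3, 2.13], [-1.5, 1.42], [0.17, 2.43], [-1.26, 4.41], [0.16, 1.93], [-2.52, 2.52]. Speed limits (rad/s): [1.89, 1.89, 2.39, 2.39, 3.01, 3.01, 3.01].

## Interface

Orientations are given as [roll, pitch, yaw] about the fixed x, y, z axes, in that order (R = Rz(yaw) Ry(pitch) Rx(roll)).
In Python, from workcell import monitor, grab_frame, workorder gives the robot as it stands.
- The arm moves only by the tool drive_tool, never from a script. Its argument "steps" is one flat list of numbers, 5 for each row, row after row: the finger opening in mm, from 0 to 85.4, then the shift along the world's x, y, z in mm, then the turn about the world's z in degrees. In form: [fingers, tx, ty, tz, twist, fingers, tx, ty, tz, twist, ...]. A call has exactly 5 rows; each row shifts and turns the commanded pose from where the row before left it; what a row does not reach is not made up. A row lasts 1/12 s, in which the tool goes at most 41.7 mm and 7.16 degrees, less where a joint would pass 70% of its speed; a pose out of reach is approached as far as the arm can. A call is refused whole if a number of a shift passes 41.7 or a number of a turn 7.16, either way. A call with a gripper value outside its range is refused whole. The fingers move at their own pace and stop on an object; "grip_force" is the grip in N (left out, the last holds). Time passes only in rows, so rows that do not move let the fingers close, or fill a call up. It gives the time, the measured TCP pose, the force and the opening at its end, in the units of the state.
- monitor.observe(): the state, without advancing time (a new reading comes with each control period).
- grab_frame(name): name is "scene" or "top" or "wrist"; returns a dict with "frame" (420x560x3 uint8, red, green, blue), "vertical_fov" (degrees; the focal length in pixels is half the picture's height over the tangent of half this angle, whatever the lens; pixels are square), "cx", "cy" (the principal point, pixels), "xyz" and "orientation" of the camera in the world. Camera axes: x right, y down, z forward; pixel columns grow to the right and rows downward; lengths in m; the calibration is good to about 2 mm. A picture is of the moment at which its call begins. There is no depth.
- workorder.job_done(): hands the job in, once; it reports no verdict.
The state is a dict: "clock": time; "qpos": joint angles; "qd": joint speeds; "joint_efforts": joint torques, N m; "position": TCP position; "tool_rot": TCP orientation; "force": force on the tool from outside, world axes, zero at the start; "moment": the same for the moment, N m; "grip_width": finger opening in m.
Only numpy, scipy, OpenCV 4.12 (cv2) and the standard library are available. Lean on these libraries where they do the work, as an engineer would, in place of code of your own. Each camera call takes 0.05 s, during which the arm holds its last target. There are 200 camera calls.

## Task

One of the three hold-down bolts on the analyser's bench mounts has worked loose: tap the bolt heads lightly from above until you find the one that sinks, and push that one right down. Then lift the cap of that mount and finish while still holding it well open, at least half-way up (45 degrees), so that a colleague can reach the bolt. Leave the caps of the tight bolts shut, and do not disturb the other things on the bench.

Things in the scene. Friction and masses are not known exactly. Their poses are not given: they have to be found in the camera images.
- mount_1: Hold-down mount 1, fixed to the bench: grey block 70 (x) x 56 (y) x 40 mm high, with a hinged bare aluminium cap on top. Origin: centre of the block's underside, on the bench. -x is its front, where the cap's grip overhangs the bench; +x points to the hinge; z up. The three look alike; which bolt is loose varies and cannot be seen.
- head_1 (a point): Hexagonal dark steel head of the bolt of mount 1, 20 mm across, on the mount's centre line and standing up through a 36 x 28 mm window in the cap. Origin: middle of the head's top face, 56 mm above the bench before tapping, 11 mm above the cap's top face. z is up.
- bolt_1 (a joint): How far the bolt of mount 1 has sunk, in m, 0 at the start. A loose bolt is held by friction alone: a push of about 3 N from above sinks it 7 mm to its stop (0.007), and it stays down. A tight bolt is stopped at once: it yields less than 1 mm under a light tap.
- cap_1 (a joint): Opening angle of the cap of mount 1, in rad: 0 shut, growing as its front rises, stop at 1.3. The hinge axis lies along the mount's y, 37 mm behind (+x of) the mount's origin and 43 mm above the bench. The cap (4 mm plate, 50 mm wide, about 0.12 kg, weakly sprung shut) falls shut when let go.
- grip_1 (a point): Grip fixed to the front of cap 1: aluminium bar, 14 mm thick, 24 mm long along the mount's y, on a tongue 18 mm wide, 4 mm thick, 28 mm ahead of the cap's plate. Pinch the bar's end faces (it can pivot between the fingers) or hook the tongue (underside 41 mm above the bench, nothing below). Origin: bar's centre, when shut 60 mm ahead (-x) of the mount's origin, 53 mm above the bench.
- mount_2: Hold-down mount 2, fixed to the bench: grey block 70 (x) x 56 (y) x 40 mm high, with a hinged bare aluminium cap on top. Origin: centre of the block's underside, on the bench. -x is its front, where the cap's grip overhangs the bench; +x points to the hinge; z up. The three look alike; which bolt is loose varies and cannot be seen.
- head_2 (a point): Hexagonal dark steel head of the bolt of mount 2, 20 mm across, on the mount's centre line and standing up through a 36 x 28 mm window in the cap. Origin: middle of the head's top face, 56 mm above the bench before tapping, 11 mm above the cap's top face. z is up.
- bolt_2 (a joint): How far the bolt of mount 2 has sunk, in m, 0 at the start. A loose bolt is held by friction alone: a push of about 3 N from above sinks it 7 mm to its stop (0.007), and it stays down. A tight bolt is stopped at once: it yields less than 1 mm under a light tap.
- cap_2 (a joint): Opening angle of the cap of mount 2, in rad: 0 shut, growing as its front rises, stop at 1.3. The hinge axis lies along the mount's y, 37 mm behind (+x of) the mount's origin and 43 mm above the bench. The cap (4 mm plate, 50 mm wide, about 0.12 kg, weakly sprung shut) falls shut when let go.
- grip_2 (a point): Grip fixed to the front of cap 2: aluminium bar, 14 mm thick, 24 mm long along the mount's y, on a tongue 18 mm wide, 4 mm thick, 28 mm ahead of the cap's plate. Pinch the bar's end faces (it can pivot between the fingers) or hook the tongue (underside 41 mm above the bench, nothing below). Origin: bar's centre, when shut 60 mm ahead (-x) of the mount's origin, 53 mm above the bench.
- mount_3: Hold-down mount 3, fixed to the bench: grey block 70 (x) x 56 (y) x 40 mm high, with a hinged bare aluminium cap on top. Origin: centre of the block's underside, on the bench. -x is its front, where the cap's grip overhangs the bench; +x points to the hinge; z up. The three look alike; which bolt is loose varies and cannot be seen.
- head_3 (a point): Hexagonal dark steel head of the bolt of mount 3, 20 mm across, on the mount's centre line and standing up through a 36 x 28 mm window in the cap. Origin: middle of the head's top face, 56 mm above the bench before tapping, 11 mm above the cap's top face. z is up.
- bolt_3 (a joint): How far the bolt of mount 3 has sunk, in m, 0 at the start. A loose bolt is held by friction alone: a push of about 3 N from above sinks it 7 mm to its stop (0.007), and it stays down. A tight bolt is stopped at once: it yields less than 1 mm under a light tap.
- cap_3 (a joint): Opening angle of the cap of mount 3, in rad: 0 shut, growing as its front rises, stop at 1.3. The hinge axis lies along the mount's y, 37 mm behind (+x of) the mount's origin and 43 mm above the bench. The cap (4 mm plate, 50 mm wide, about 0.12 kg, weakly sprung shut) falls shut when let go.
- grip_3 (a point): Grip fixed to the front of cap 3: aluminium bar, 14 mm thick, 24 mm long along the mount's y, on a tongue 18 mm wide, 4 mm thick, 28 mm ahead of the cap's plate. Pinch the bar's end faces (it can pivot between the fingers) or hook the tongue (underside 41 mm above the bench, nothing below). Origin: bar's centre, when shut 60 mm ahead (-x) of the mount's origin, 53 mm above the bench.
- reagent_a: Bystander, loose, to be left alone: amber glass reagent bottle, 36 mm across, 70 mm tall. Origin: centre of its underside, on the bench.
- reagent_b: Bystander, loose, to be left alone: white reagent jar, 38 mm across, 55 mm tall. Origin: centre of its underside, on the bench.
- dish: Bystander, loose, to be left alone: shallow glass dish, 60 mm across, 14 mm tall. Origin: centre of its underside, on the bench.
- cuvette_tray: Bystander, loose, to be left alone: small open grey tray, 55 x 38 x 18 mm. Origin: centre of its underside, on the bench.
- driver: Bystander, loose, to be left alone: screwdriver with black handle, about 190 mm long, lying flat. Origin near the middle of its length; handle towards its -x.
- mouse: Bystander, loose, to be left alone: black computer mouse, 62 mm across, 32 mm tall. Origin: centre of its underside, on the bench.
- reagent_c: Bystander, loose, to be left alone: white bottle, 66 mm across, 140 mm tall. Origin: centre of its underside, on the bench.
Mind the look-alikes: they are no part of the job. What is shaped like the mount_3 but turquoise is not meant. Leave any orange look-alike of the mount_1 alone.

How it is judged:
By the outcome, as a careful person would: the job done as asked, in the order asked, and still so for the second after the job is handed in, while the arm keeps its last pose, push and grip.
It also fails if it takes over 48 s, if anything falls off the work surface, if the arm or the gripper's body presses on something with over 40 N, if the wrist force passes 120 N, or if a joint passes its speed limit or range.

## Working session

There is one attempt and no reset: what is moved stays moved. The work goes in short steps, Python scripts to look and compute and a tool call to move; the robot and the scene stay as the last step left them, time stands still between calls to the robot, and variables do not carry over. Pictures are saved under pics/ and viewed, about 8 in all and at most 12, crops included, and the job is handed in when it is done.

Besides the shell and the picture viewer there is one more tool, called as name(argument=value, ...), one argument or row to a line, values as JSON. drive_tool: Moves the arm, as the interface text tells. Its arguments: {"type":"object","properties":{"steps":{"type":"array"},"grip_force":{"type":"number"}},"required":["steps"]}

```bash
mkdir -p pics
cat > h.py <<'E'
import numpy as np, cv2
from workcell import monitor, grab_frame, workorder
from scipy.spatial.transform import Rotation as R
def snap(n,tag):
    f=grab_frame(n); cv2.imwrite(f'pics/{tag}.png',f['frame'][:,:,::-1])
    print(n,f['vertical_fov'],f['cx'],f['cy'],np.round(f['xyz'],4),np.round(f['orientation'],4)); 
    import pickle; pickle.dump(f,open(f'pics/{tag}.pkl','wb')); return f
def rot(o):
    o=np.array(o); return o if o.shape==(3,3) else R.from_euler('xyz',o).as_matrix()
def ray(f,u,v,z):
    fl=f['frame'].shape[0]/2/np.tan(np.radians(f['vertical_fov'])/2)
    d=rot(f['orientation'])@np.array([(u-f['cx'])/fl,(v-f['cy'])/fl,1]); p=np.array(f['xyz'])
    return p+d*(z-p[2])/d[2]
def proj(f,P):
    fl=f['frame'].shape[0]/2/np.tan(np.radians(f['vertical_fov'])/2)
    c=rot(f['orientation']).T@(np.array(P)-np.array(f['xyz'])); return fl*c[0]/c[2]+f['cx'],fl*c[1]/c[2]+f['cy']
E
python3 - <<'E'
from h import *
print(monitor.observe())
a=snap('top','top0');b=snap('scene','scene0')
E
```

```text
{'clock': 0.0, 'qpos': array([ 1.2797412 ,  0.522015  , -0.03632383,  1.60001052,  0.02118871,
        1.02111461, -0.11281185]), 'qd': array([ 0.00025866,  0.0008684 , -0.00022377,  0.00123172, -0.00029106,
       -0.00059235,  0.00046678]), 'joint_efforts': array([ 3.92900183e-04, -9.27100325e+01,  1.97938152e+00, -3.69925511e+01,
        1.77549210e-02,  7.90971302e-03,  4.38631309e-05]), 'position': array([ 0.13679541, -0.60946298,  0.20802428]), 'tool_rot': array([-1.57087254e+00,  1.16038598e-03, -1.34997202e+00]), 'force': array([-0.3021735 ,  0.08096574,  0.22067526]), 'moment': array([ 0.03091464, -0.0335361 , -0.02262235]), 'grip_width': 0.08542171727112284}
top 47.868784374511485 282.51432165608463 199.01071681988452 [0.4591 0.0089 1.6284] [-3.0955 -0.0086 -1.584 ]
scene 56.60470613947716 271.71542886635905 202.94500032496776 [0.9975 0.3437 0.9344] [-2.5519  0.0036  2.2212]
```

View pics/top0.png

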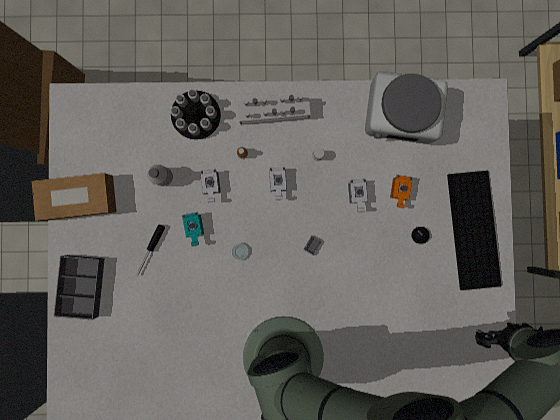

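View pics/scene0.png

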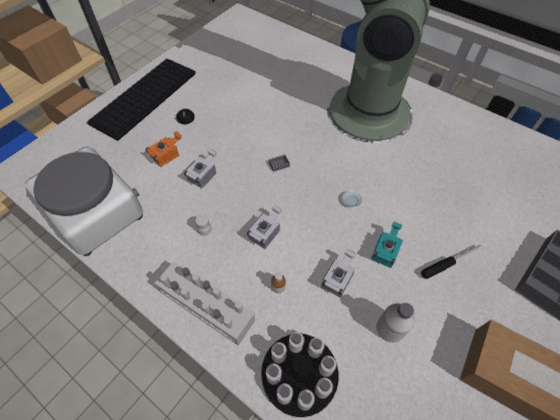

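Run:
```python
from h import *
im=cv2.imread('pics/top0.png')
t=[cv2.resize(im[y-27:y+33,x-30:x+30],None,fx=6.6,fy=6.6,interpolation=cv2.INTER_CUBIC)[:,:396] for x,y in((210,183),(278,183),(360,190))]
cv2.imwrite('pics/c.png',cv2.resize(np.hstack(t),(798,266)))
im=cv2.imread('pics/scene0.png')
cv2.imwrite('pics/c.png',np.vstack([cv2.resize(np.hstack(t),(798,266)),cv2.resize(np.hstack([im[y-35:y+35,x-35:x+35] for x,y in((342,271),(265,226),(200,168))]),(798,266),interpolation=cv2.INTER_CUBIC)]))
```

```text
(no output)
```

View pics/c.png

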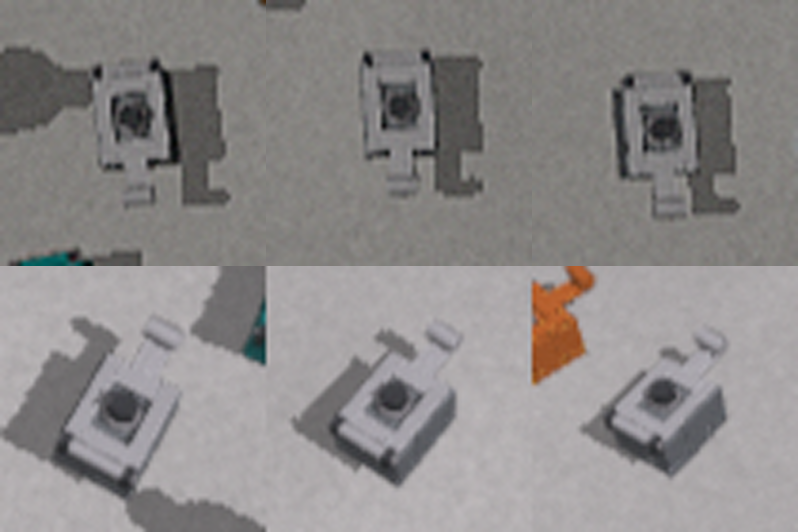

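Run:
```python
from h import *
import pickle
t=pickle.load(open('pics/top0.pkl','rb'));s=pickle.load(open('pics/scene0.pkl','rb'))
for n,ht,gt,hs,gs in (('L',(210,181.9),(211.1,200),(339.4,272.6),(349.9,253.4)),('M',(278.7,179.7),(278.7,197.5),(264.2,225.5),(276.3,209.2)),('R',(359.8,192.1),(360.9,209.7),(199.7,166.7),(211.8,152.5))):
    a,b,c,d=ray(t,*ht,.056),ray(t,*gt,.06),ray(s,*hs,.056),ray(s,*gs,.06)
    print(n,np.round([a,b,c,d],4)[:,:2].tolist(),[np.degrees(np.arctan2(*(p-q)[1::-1])) for p,q in((a,b),(c,d))], np.hypot(*(a-b)[:2]),np.hypot(*(c-d)[:2]))
for n,u,v,z in(('bottle_c',160,173,.14),('amber',242,152,.07),('jar',319,155,.055)): print(n,ray(t,u,v,z))
```

```text
L [[0.5915, 0.2351], [0.531, 0.2312], [0.5941, 0.2386], [0.5365, 0.2328]] [np.float64(3.633861385612291), np.float64(5.793136100469703)] 0.06065254595706573 0.057915174984133795
M [[0.596, 0.0063], [0.5364, 0.0071], [0.5998, 0.0126], [0.5423, 0.0089]] [np.float64(-0.7385675941865062), np.float64(3.678687468847229)] 0.05959908680665824 0.05759069530577483
R [[0.5512, -0.2635], [0.4924, -0.2652], [0.557, -0.2571], [0.4979, -0.2629]] [np.float64(1.703562530332862), np.float64(5.545119161575597)] 0.05882777452179006 0.05937659895859476
bottle_c [0.61452387 0.38010596 0.14      ]
amber [0.68825509 0.12664628 0.07      ]
jar [ 0.6772837  -0.12955368  0.055     ]
```

Look-alikes (top image): bare grey mounts at (210,182), (279,180), (360,192) are wanted; turquoise at (193,226) and orange at (402,188) are not. I'll start with the right one, at about (0.554, -0.260).

drive_tool(
  steps=[0, 28, 23, 0, -0.7, 0, 28, 23, 0, -0.7, 0, 28, 23, 0, -0.7, 0, 28, 23, 0, -0.7, 0, 28, 23, 0, -0.7],
  grip_force=30,
)

```text
clock: 0.52
position: [0.2778, -0.4934, 0.2084]
tool_rot: [-1.571, 0.0, -1.412]
force: [1.6, -0.6, 0.5]
grip_width: 0.0257
```

drive_tool(
  steps=[0, 28, 23, 0, -0.7, 0, 28, 23, 0, -0.7, 0, 28, 23, 0, -0.7, 0, 28, 23, 0, -0.7, 0, 28, 23, 0, -0.7],
)

```text
clock: 0.93
position: [0.4179, -0.3784, 0.2085]
tool_rot: [-1.571, 0.0, -1.473]
force: [0.2, -0.9, -1.0]
grip_width: -0.0
```

drive_tool(
  steps=[0, 28, 24, -20, -0.7, 0, 28, 24, -20, -0.7, 0, 28, 24, -20, -0.7, 0, 28, 24, -8, -0.7, 0, 28, 24, 0, -0.7],
)

```text
clock: 1.35
position: [0.5562, -0.2584, 0.1385]
tool_rot: [-1.574, 0.001, -1.534]
force: [0.1, -1.4, 0.5]
grip_width: 0.0
```

Run:
```python
from h import *
f=snap('wrist','w1');s=monitor.observe();print(s['clock'],s['position'],s['tool_rot'],s['force'],s['grip_width'])
print(proj(f,[.554,-.26,.056]),proj(f,np.append(s['position'][:2],s['position'][2]-.014)))
```

```text
wrist 60.16106553968422 283.95187860416513 206.40059116856008 [ 0.6329 -0.2547  0.3049] [ 2.8363e+00 -1.0000e-04 -1.5338e+00]
1.4 [ 0.56247361 -0.25168119  0.13949842] [-1.56974374  0.00417611 -1.52779897] [ 3.15692267 10.41031159 -0.60346727] -0.00012368832376800497
(np.float64(287.1738472839209), np.float64(207.2144489137665)) (np.float64(273.26249516114757), np.float64(231.1095298404538))
```

View pics/w1.png

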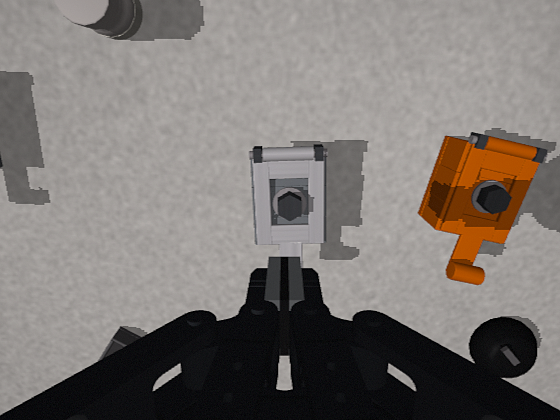

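The wrist image shows the grey mount, with its head at (290,205) and the orange look-alike well to the right at (492,198).

Run:
```python
from h import *
import pickle
f=pickle.load(open('pics/w1.pkl','rb'));print(ray(f,290,205,.056))
a,b=ray(f,261,154,.045),ray(f,319,154,.045);d=b-a;print('hinge dir yaw',np.degrees(np.arctan2(d[0],-d[1])))
# left/right cap edges
for p,q in(((259,240),(255,163)),((325,240),(324,163))):
    d=ray(f,*q,.045)-ray(f,*p,.045);print('edge',np.degrees(np.arctan2(d[1],d[0])))
s=monitor.observe();print(s['clock'],s['position'])
```

```text
[ 0.55574448 -0.26196441  0.056     ]
hinge dir yaw 2.1207624885530554
edge 3.6924204914951777
edge 4.758779522854919
1.4 [ 0.56247361 -0.25168119  0.13949842]
```

drive_tool(
  steps=[0, 0, 0, -10, 0, 0, 0, 0, -10, 0, 0, 0, 0, -10, 0, 0, 0, 0, 0, 0, 0, 0, 0, 0, 0],
)

```text
clock: 1.82
position: [0.5552, -0.2611, 0.1103]
tool_rot: [-1.572, 0.0, -1.535]
force: [-0.4, -0.0, -0.4]
grip_width: -0.0002
```

drive_tool(
  steps=[0, 0, -1, -10, 0, 0, 0, 0, -10, 0, 0, 0, 0, -10, 0, 0, 0, 0, -6, 0, 0, 0, 0, 0, 0],
)

```text
clock: 2.23
position: [0.5554, -0.2609, 0.0732]
tool_rot: [-1.573, 0.001, -1.533]
force: [-0.7, 0.7, 0.3]
grip_width: 0.0
```

drive_tool(
  steps=[0, 0, 0, -1, 0, 0, 0, 0, -1, 0, 0, 0, 0, -1, 0, 0, 0, 0, -1, 0, 0, 0, 0, 0, 0],
)

```text
clock: 2.65
position: [0.5563, -0.2613, 0.0711]
tool_rot: [-1.571, -0.0, -1.533]
force: [-0.3, 1.0, -0.0]
grip_width: 0.0002
```

drive_tool(
  steps=[0, 0, 0, -1, 0, 0, 0, 0, -1, 0, 0, 0, 0, 0, 0, 0, 0, 0, 0, 0, 0, 0, 0, 0, 0],
)

```text
clock: 3.07
position: [0.5563, -0.2613, 0.069]
tool_rot: [-1.571, 0.0, -1.533]
force: [1.1, 0.2, 0.3]
grip_width: 0.0001
```

drive_tool(
  steps=[0, 0, 0, -1, 0, 0, 0, 0, -1, 0, 0, 0, 0, 0, 0, 0, 0, 0, 0, 0, 0, 0, 0, 0, 0],
)

```text
clock: 3.48
position: [0.5563, -0.2613, 0.067]
tool_rot: [-1.571, 0.0, -1.533]
force: [-1.0, 0.2, 0.3]
grip_width: -0.0003
```

drive_tool(
  steps=[0, 0, 0, -1, 0, 0, 0, 0, -1, 0, 0, 0, 0, 0, 0, 0, 0, 0, 0, 0, 0, 0, 0, 0, 0],
)

```text
clock: 3.9
position: [0.5563, -0.2613, 0.065]
tool_rot: [-1.571, 0.0, -1.533]
force: [0.3, -0.3, -0.5]
grip_width: -0.0
```

Run:
```python
from h import *
f=snap('wrist','w2');im=cv2.imread('pics/w2.png')[100:400,140:440]
g=snap('scene','s2');j=cv2.imread('pics/s2.png')[100:220,140:260]
cv2.imwrite('pics/c2.png',np.hstack([cv2.resize(im,(400,400)),cv2.resize(j,(400,400),interpolation=cv2.INTER_CUBIC)]))
print(monitor.observe()['force'])
```

```text
wrist 60.16106553968422 283.95187860416513 206.40059116856008 [ 0.6324 -0.2574  0.2317] [ 2.8397e+00 -1.6000e-03 -1.5332e+00]
scene 56.60470613947716 271.71542886635905 202.94500032496776 [0.9975 0.3437 0.9344] [-2.5519  0.0036  2.2212]
[-0.49106341 -0.07710165  0.47430734]
```

View pics/c2.png

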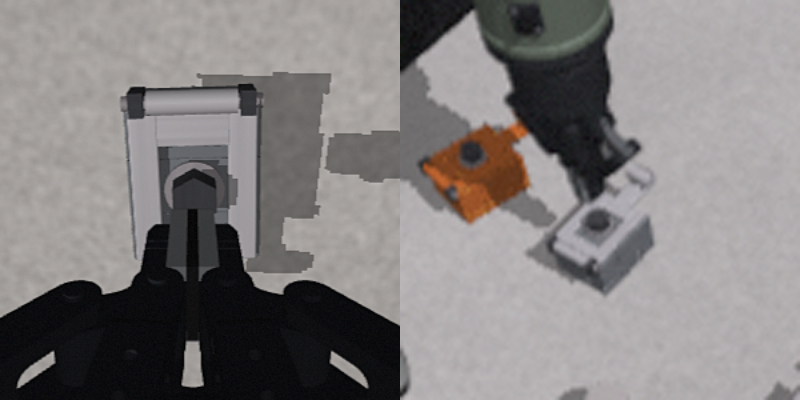

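Run:
```python
from h import *
import pickle
f=pickle.load(open('pics/w2.pkl','rb'));s=monitor.observe();p=s['position'];print(p,s['tool_rot'])
for z in(.045,.05,.055,.06,.065,.07,.08,.09): print(z,ray(f,286,256,z)[:2]-p[:2])
print(proj(f,p),proj(f,p+[0,0,-.014]),proj(f,p+[.011,0,-.014]))
print('head',ray(f,286,238,.056))
g=pickle.load(open('pics/s2.pkl','rb'));print(proj(g,p+[0,0,-.014]),proj(g,p))
```

```text
[ 0.55629117 -0.26134383  0.06504309] [-1.57076657e+00 -1.82684073e-05 -1.53333619e+00]
0.045 [-0.01116123 -0.00075732]
0.05 [-0.00882371 -0.00063078]
0.055 [-0.0064862  -0.00050423]
0.06 [-0.00414869 -0.00037768]
0.065 [-0.00181118 -0.00025114]
0.07 [ 0.00052633 -0.00012459]
0.08 [0.00520135 0.0001285 ]
0.09 [0.00987638 0.00038159]
(np.float64(285.6417847478167), np.float64(252.72010409909475)) (np.float64(285.4854688227148), np.float64(241.81490648806746)) (np.float64(286.2918938703285), np.float64(222.58716238967344))
head [ 0.56053809 -0.2614198   0.056     ]
(np.float64(199.06034242060827), np.float64(166.9522823152622)) (np.float64(198.28965814985983), np.float64(163.87328556740107))
```

drive_tool(
  steps=[0, 0, 0, -1, 0, 0, 0, 0, 0, 0, 0, 0, 0, -1, 0, 0, 0, 0, 0, 0, 0, 0, 0, 0, 0],
)

```text
clock: 4.42
position: [0.5562, -0.2613, 0.0629]
tool_rot: [-1.571, 0.0, -1.533]
force: [0.2, -0.3, 0.5]
grip_width: -0.0001
```

drive_tool(
  steps=[0, 0, 0, -1, 0, 0, 0, 0, 0, 0, 0, 0, 0, 0, 0, 0, 0, 0, 0, 0, 0, 0, 0, 0, 0],
)

```text
clock: 4.83
position: [0.5563, -0.2613, 0.062]
tool_rot: [-1.571, 0.0, -1.533]
force: [0.4, 0.3, -0.4]
grip_width: 0.0
```

Run:
```python
from h import *
f=snap('wrist','w3');im=cv2.imread('pics/w3.png')[140:300,205:365]
g=snap('scene','s3');j=cv2.imread('pics/s3.png')[115:195,160:240]
cv2.imwrite('pics/c3.png',np.hstack([cv2.resize(im,(400,400),interpolation=cv2.INTER_CUBIC),cv2.resize(j,(400,400),interpolation=cv2.INTER_CUBIC)]))
for P in([.5557,-.262,.056],[.5662,-.2615,.056],[.5662,-.2615,.049]): print(proj(f,P))
```

```text
wrist 60.16106553968422 283.95187860416513 206.40059116856008 [ 0.6324 -0.2574  0.2287] [ 2.8398e+00 -1.6000e-03 -1.5332e+00]
scene 56.60470613947716 271.71542886635905 202.94500032496776 [0.9975 0.3437 0.9344] [-2.5519  0.0036  2.2212]
(np.float64(286.7778341663379), np.float64(248.91713966377208))
(np.float64(286.618586143903), np.float64(229.93024043397713))
(np.float64(286.50444564554357), np.float64(225.16545289451602))
```

View pics/c3.png

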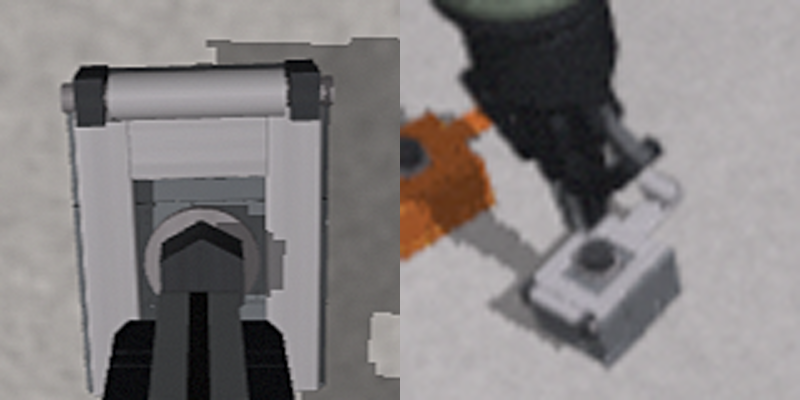

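The tip looks about 20 mm above the head, so I'll keep lowering gently.

drive_tool(
  steps=[0, 0, 0, -1, 0, 0, 0, 0, -1, 0, 0, 0, 0, -1, 0, 0, 0, 0, 0, 0, 0, 0, 0, 0, 0],
)

```text
clock: 5.35
position: [0.5562, -0.2613, 0.0589]
tool_rot: [-1.571, 0.0, -1.533]
force: [-0.1, -0.0, -0.2]
grip_width: 0.0002
```

Run:
```python
from h import *
for i in range(6):
    f=grab_frame('wrist'); s=monitor.observe(); print(s['clock'],s['position'],s['force'].round(2),s['joint_efforts'].round(2))
```

```text
5.4 [ 0.55623318 -0.2613234   0.05893299] [ 0.51 -0.12 -0.26] [-1.000e-02 -9.948e+01  1.170e+00 -2.838e+01  1.000e-02 -1.000e-02
 -0.000e+00]
5.45 [ 0.55628768 -0.26133821  0.05900033] [0.79 0.11 1.34] [-0.000e+00 -9.952e+01  1.170e+00 -2.840e+01  1.000e-02 -0.000e+00
 -0.000e+00]
5.5 [ 0.55631461 -0.26133154  0.05903248] [-0.71  0.63 -0.08] [-1.000e-02 -9.955e+01  1.170e+00 -2.842e+01  1.000e-02  0.000e+00
 -0.000e+00]
5.55 [ 0.55631022 -0.26132472  0.05902896] [ 0.39 -0.12 -0.01] [-0.000e+00 -9.958e+01  1.170e+00 -2.843e+01  1.000e-02  0.000e+00
  0.000e+00]
5.6 [ 0.55629978 -0.26133576  0.05905053] [ 0.04 -0.51  0.34] [-0.000e+00 -9.961e+01  1.170e+00 -2.844e+01  1.000e-02  0.000e+00
  0.000e+00]
5.65 [ 0.5562924  -0.26135382  0.05904979] [-0.55 -0.58  0.26] [-1.000e-02 -9.963e+01  1.170e+00 -2.845e+01  1.000e-02  0.000e+00
 -0.000e+00]
```

drive_tool(
  steps=[0, 0, 0, -1, 0, 0, 0, 0, -1, 0, 0, 0, 0, -1, 0, 0, 0, 0, 0, 0, 0, 0, 0, 0, 0],
)

```text
clock: 6.07
position: [0.5562, -0.2613, 0.0559]
tool_rot: [-1.571, 0.0, -1.533]
force: [0.7, 0.5, 0.2]
grip_width: 0.0001
```

drive_tool(
  steps=[0, 0, 0, -1, 0, 0, 0, 0, -1, 0, 0, 0, 0, -1, 0, 0, 0, 0, 0, 0, 0, 0, 0, 0, 0],
)

```text
clock: 6.48
position: [0.5562, -0.2613, 0.0529]
tool_rot: [-1.571, 0.0, -1.533]
force: [-0.2, 0.1, 0.9]
grip_width: 0.0006
```

Run:
```python
from h import *
f=snap('wrist','w4');im=cv2.imread('pics/w4.png')[140:300,205:365]
g=snap('scene','s4');j=cv2.imread('pics/s4.png')[115:195,160:240]
cv2.imwrite('pics/c4.png',np.hstack([cv2.resize(im,(400,400),interpolation=cv2.INTER_CUBIC),cv2.resize(j,(400,400),interpolation=cv2.INTER_CUBIC)]))
```

```text
wrist 60.16106553968422 283.95187860416513 206.40059116856008 [ 0.6324 -0.2574  0.2196] [ 2.8396e+00 -1.5000e-03 -1.5332e+00]
scene 56.60470613947716 271.71542886635905 202.94500032496776 [0.9975 0.3437 0.9344] [-2.5519  0.0036  2.2212]
```

View pics/c4.png

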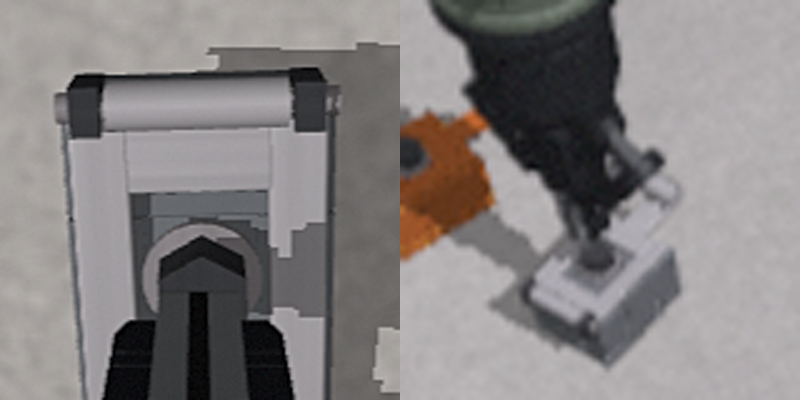

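Image c4 shows the tip at scene-crop (588,243), just above the head at (598,255), with nothing touched yet.

drive_tool(
  steps=[0, 0, 0, -1, 0, 0, 0, 0, -1, 0, 0, 0, 0, -1, 0, 0, 0, 0, 0, 0, 0, 0, 0, 0, 0],
)

```text
clock: 7.0
position: [0.5562, -0.2613, 0.0499]
tool_rot: [-1.571, 0.0, -1.533]
force: [0.2, 0.0, 0.0]
grip_width: -0.0001
```

drive_tool(
  steps=[0, 0, 0, -1, 0, 0, 0, 0, -1, 0, 0, 0, 0, 0, 0, 0, 0, 0, 0, 0, 0, 0, 0, 0, 0],
)

```text
clock: 7.42
position: [0.5563, -0.2613, 0.048]
tool_rot: [-1.571, 0.0, -1.533]
force: [0.2, 0.6, 0.1]
grip_width: 0.0004
```

drive_tool(
  steps=[0, 0, 0, -1, 0, 0, 0, 0, -1, 0, 0, 0, 0, -1, 0, 0, 0, 0, 0, 0, 0, 0, 0, 0, 0],
)

```text
clock: 7.83
position: [0.5562, -0.2613, 0.0449]
tool_rot: [-1.571, 0.0, -1.533]
force: [0.0, -0.4, 0.5]
grip_width: 0.0
```

Run:
```python
from h import *
import pickle
snap('wrist','w5')
for t in('w2','w3','w4','w5'):
    f=pickle.load(open(f'pics/{t}.pkl','rb'));g=cv2.cvtColor(f['frame'],cv2.COLOR_RGB2GRAY)
    print(t,[int(x) for x in g[218:262,284:289].mean(1)])
    print([round(float(proj(f,[.5662,-.2615,z])[1]),1) for z in(.040,.045,.049,.056)])
```

```text
wrist 60.16106553968422 283.95187860416513 206.40059116856008 [ 0.6324 -0.2574  0.2116] [ 2.8396e+00 -1.5000e-03 -1.5332e+00]
w2 [86, 110, 52, 73, 135, 127, 127, 130, 95, 33, 23, 26, 25, 24, 24, 26, 46, 54, 55, 54, 54, 52, 54, 54, 53, 54, 53, 53, 53, 53, 53, 54, 53, 55, 53, 54, 53, 57, 42, 11, 18, 13, 15, 16]
[217.7, 220.7, 223.2, 227.8]
w3 [102, 104, 91, 109, 52, 79, 134, 127, 128, 130, 92, 32, 23, 27, 25, 25, 23, 24, 46, 56, 54, 53, 53, 54, 54, 54, 54, 54, 54, 54, 54, 53, 53, 53, 54, 54, 53, 55, 42, 12, 16, 15, 15, 15]
[219.5, 222.6, 225.2, 229.9]
w4 [103, 104, 104, 103, 103, 103, 103, 97, 99, 61, 56, 85, 134, 128, 127, 131, 98, 33, 24, 26, 26, 26, 24, 21, 25, 46, 56, 54, 54, 54, 53, 53, 53, 54, 54, 53, 54, 56, 43, 11, 16, 14, 16, 16]
[225.1, 228.5, 231.3, 236.6]
w5 [155, 156, 160, 135, 76, 105, 104, 104, 103, 103, 102, 104, 104, 87, 111, 60, 52, 94, 134, 128, 128, 130, 100, 32, 24, 26, 27, 26, 25, 23, 23, 30, 49, 54, 53, 53, 53, 54, 41, 12, 17, 17, 14, 16]
[230.6, 234.3, 237.3, 243.1]
```

drive_tool(
  steps=[0, 0, 0, -1, 0, 0, 0, 0, -1, 0, 0, 0, 0, -1, 0, 0, 0, 0, -1, 0, 0, 0, 0, 0, 0],
)

```text
clock: 8.3
position: [0.5562, -0.2613, 0.0408]
tool_rot: [-1.571, 0.0, -1.533]
force: [0.6, -0.5, 0.8]
grip_width: 0.0
```

drive_tool(
  steps=[0, 0, 0, -1, 0, 0, 0, 0, -1, 0, 0, 0, 0, 0, 0, 0, 0, 0, 0, 0, 0, 0, 0, 0, 0],
)

```text
clock: 8.72
position: [0.5563, -0.2613, 0.039]
tool_rot: [-1.571, 0.0, -1.533]
force: [0.1, -0.5, -0.1]
grip_width: -0.0003
```

drive_tool(
  steps=[0, 0, 0, -1, 0, 0, 0, 0, -1, 0, 0, 0, 0, 0, 0, 0, 0, 0, 0, 0, 0, 0, 0, 0, 0],
)

```text
clock: 9.13
position: [0.5563, -0.2613, 0.037]
tool_rot: [-1.571, 0.0, -1.533]
force: [0.2, -0.1, -0.1]
grip_width: -0.0002
```

```bash
cat >> h.py <<'E'
def prof(tag):
    f=snap('wrist',tag);g=cv2.cvtColor(f['frame'],cv2.COLOR_RGB2GRAY);print([int(x) for x in g[225:265,284:289].mean(1)],monitor.observe()['force'])
E
python3 -c "
from h import *
prof('w6')"
```

```text
wrist 60.16106553968422 283.95187860416513 206.40059116856008 [ 0.6324 -0.2574  0.2037] [ 2.8397e+00 -1.6000e-03 -1.5332e+00]
[157, 160, 131, 98, 103, 104, 104, 103, 104, 103, 103, 105, 86, 111, 61, 54, 66, 137, 128, 127, 130, 127, 57, 24, 25, 29, 27, 26, 23, 23, 22, 18, 15, 16, 15, 17, 15, 15, 14, 15] [ 0.0337704  -0.01541496  0.31886291]
```

drive_tool(
  steps=[0, 0, 0, -1, 0, 0, 0, 0, -1, 0, 0, 0, 0, 0, 0, 0, 0, 0, 0, 0, 0, 0, 0, 0, 0],
)

```text
clock: 9.6
position: [0.5563, -0.2613, 0.035]
tool_rot: [-1.571, 0.0, -1.533]
force: [0.3, 0.7, 0.1]
grip_width: -0.0002
```

drive_tool(
  steps=[0, 0, 0, -1, 0, 0, 0, 0, -1, 0, 0, 0, 0, 0, 0, 0, 0, 0, 0, 0, 0, 0, 0, 0, 0],
)

```text
clock: 10.02
position: [0.5563, -0.2613, 0.033]
tool_rot: [-1.571, 0.0, -1.533]
force: [-0.3, -0.9, 0.6]
grip_width: -0.0001
```

Run:
```python
from h import *
f=snap('wrist','w7');im=cv2.imread('pics/w7.png')[140:300,205:365]
g=snap('scene','s7');j=cv2.imread('pics/s7.png')[115:195,160:240]
cv2.imwrite('pics/c7.png',np.hstack([cv2.resize(im,(400,400),interpolation=cv2.INTER_CUBIC),cv2.resize(j,(400,400),interpolation=cv2.INTER_CUBIC)]))
```

```text
wrist 60.16106553968422 283.95187860416513 206.40059116856008 [ 0.6324 -0.2574  0.1997] [ 2.8396e+00 -1.5000e-03 -1.5332e+00]
scene 56.60470613947716 271.71542886635905 202.94500032496776 [0.9975 0.3437 0.9344] [-2.5519  0.0036  2.2212]
```

View pics/c7.png

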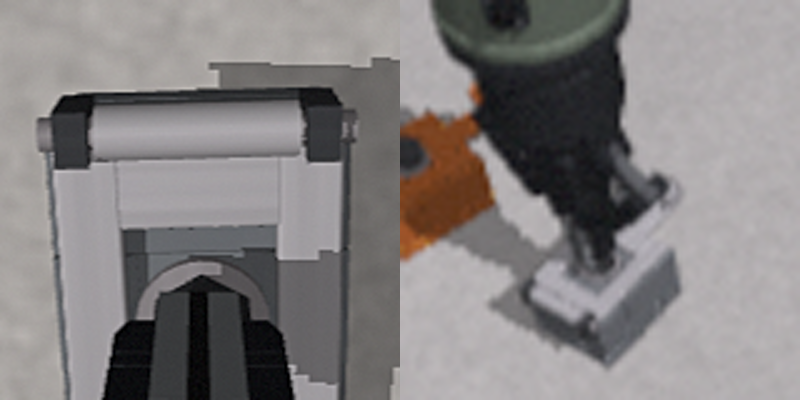

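Image c7: the tip (wrist crop row 292) now covers the head, and the scene crop shows it at (603,270), about level with the head. Contact should come within a few mm.

drive_tool(
  steps=[0, 0, 0, -1, 0, 0, 0, 0, -1, 0, 0, 0, 0, 0, 0, 0, 0, 0, 0, 0, 0, 0, 0, 0, 0],
)

```text
clock: 10.53
position: [0.5562, -0.2613, 0.0309]
tool_rot: [-1.571, 0.0, -1.533]
force: [-0.5, -0.5, 0.3]
grip_width: -0.0001
```

drive_tool(
  steps=[0, 0, 0, -1, 0, 0, 0, 0, -1, 0, 0, 0, 0, 0, 0, 0, 0, 0, 0, 0, 0, 0, 0, 0, 0],
)

```text
clock: 10.95
position: [0.5563, -0.2613, 0.0289]
tool_rot: [-1.571, 0.0, -1.533]
force: [-0.1, 0.0, 0.3]
grip_width: 0.0001
```

drive_tool(
  steps=[0, 0, 0, -1, 0, 0, 0, 0, -1, 0, 0, 0, 0, 0, 0, 0, 0, 0, 0, 0, 0, 0, 0, 0, 0],
)

```text
clock: 11.37
position: [0.5562, -0.2613, 0.0269]
tool_rot: [-1.571, 0.0, -1.533]
force: [0.6, -0.3, -0.2]
grip_width: -0.0
```

```bash
python3 -c "
from h import *
prof('w8')
import pickle
f=pickle.load(open('pics/w8.pkl','rb'))
p=monitor.observe()['position'];print(p)
for z in(.04,.045,.05,.055,.06): print(z,ray(f,286,256,z)[0]-p[0])
print([proj(f,[.5630,-.2615,z])[1] for z in(.043,.045,.049,.056)])
"
```

```text
wrist 60.16106553968422 283.95187860416513 206.40059116856008 [ 0.6324 -0.2574  0.1936] [ 2.8397e+00 -1.5000e-03 -1.5332e+00]
[164, 163, 163, 160, 156, 155, 155, 155, 157, 161, 130, 99, 103, 105, 103, 104, 104, 103, 104, 103, 89, 100, 108, 108, 111, 108, 36, 22, 23, 22, 22, 19, 17, 18, 15, 16, 15, 16, 13, 14] [ 0.42413307 -0.42574729  0.36220525]
[ 0.55623934 -0.2612938   0.02694454]
0.04 0.004308993336897382
0.045 0.006646983978633725
0.05 0.008984974620369957
0.055 0.011322965262106188
0.06 0.013660955903842531
[np.float64(253.9126361113341), np.float64(255.79694361076156), np.float64(259.7015429002568), np.float64(267.0064824494195)]
```

Run:
```python
from h import *
import pickle
L=[]
for t in('w6','w7','w8'):
    f=pickle.load(open(f'pics/{t}.pkl','rb'));g=cv2.cvtColor(f['frame'],cv2.COLOR_RGB2GRAY)
    print(t,[int(x) for x in g[225:265,284:289].mean(1)]);print([int(x) for x in g[225:265,276:279].mean(1)])
    L.append(cv2.resize(f['frame'][215:275,255:315,::-1],(266,266),interpolation=cv2.INTER_CUBIC))
cv2.imwrite('pics/c8.png',np.hstack(L))
```

```text
w6 [157, 160, 131, 98, 103, 104, 104, 103, 104, 103, 103, 105, 86, 111, 61, 54, 66, 137, 128, 127, 130, 127, 57, 24, 25, 29, 27, 26, 23, 23, 22, 18, 15, 16, 15, 17, 15, 15, 14, 15]
[157, 159, 139, 94, 103, 104, 105, 104, 104, 104, 105, 104, 89, 107, 108, 108, 86, 69, 122, 134, 131, 131, 131, 131, 134, 128, 61, 24, 30, 31, 29, 32, 58, 60, 59, 59, 58, 59, 59, 58]
w7 [154, 155, 155, 157, 161, 130, 99, 104, 103, 104, 103, 103, 103, 104, 104, 87, 111, 61, 52, 82, 136, 129, 128, 130, 128, 43, 22, 23, 22, 23, 23, 19, 14, 17, 15, 16, 16, 14, 18, 16]
[155, 155, 155, 157, 159, 141, 99, 103, 104, 105, 104, 103, 104, 105, 104, 94, 97, 110, 109, 79, 74, 128, 134, 132, 131, 130, 132, 135, 129, 60, 23, 33, 58, 59, 58, 57, 57, 59, 58, 57]
w8 [164, 163, 163, 160, 156, 155, 155, 155, 157, 161, 130, 99, 103, 105, 103, 104, 104, 103, 104, 103, 89, 100, 108, 108, 111, 108, 36, 22, 23, 22, 22, 19, 17, 18, 15, 16, 15, 16, 13, 14]
[164, 165, 164, 162, 158, 154, 155, 156, 158, 160, 140, 100, 103, 105, 105, 104, 104, 105, 105, 104, 98, 90, 109, 107, 108, 107, 108, 108, 111, 106, 52, 28, 57, 58, 60, 58, 58, 59, 58, 59]
```

View pics/c8.png

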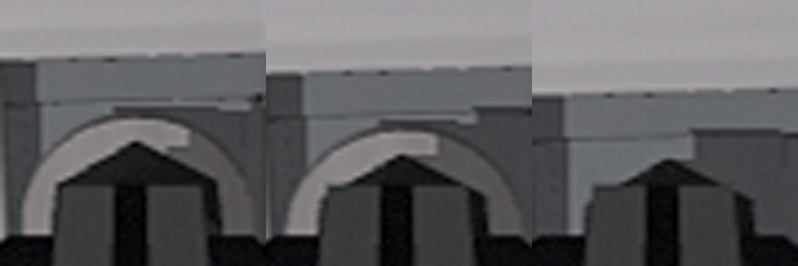

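Between frames 2 and 3 of c8 the bolt's light flange has vanished into the block, so this bolt is sinking: it is the loose one. I'll push until it stops.

drive_tool(
  steps=[0, 0, 0, -1, 0, 0, 0, 0, 0, 0, 0, 0, 0, -1, 0, 0, 0, 0, 0, 0, 0, 0, 0, 0, 0],
)

```text
clock: 11.83
position: [0.5564, -0.2614, 0.0262]
tool_rot: [-1.57, -0.0, -1.533]
force: [-6.5, 3.4, 23.4]
grip_width: 0.0002
```

drive_tool(
  steps=[0, 0, 0, 4, 0, 0, 0, 0, 26, 0, 0, 0, 0, 30, 0, 0, -15, 0, 30, 1, 0, -20, -1, 20, 0],
)

```text
clock: 12.25
position: [0.5225, -0.262, 0.1372]
tool_rot: [-1.568, -0.001, -1.514]
force: [-0.1, -0.1, 1.2]
grip_width: 0.0001
```

drive_tool(
  steps=[50, -20, -1, 5, 0, 50, -5, -1, 0, 0, 50, 0, 0, 0, 0, 50, 0, 0, 0, 0, 50, 0, 0, 0, 0],
)

```text
clock: 12.67
position: [0.497, -0.2639, 0.1394]
tool_rot: [-1.571, 0.001, -1.515]
force: [-0.1, -0.4, -0.7]
grip_width: 0.0501
```

Run:
```python
from h import *
f=snap('wrist','w9');s=monitor.observe();print(s['clock'],s['position'],s['tool_rot'],s['force'],s['grip_width'])
cv2.imwrite('pics/c9.png',cv2.resize(f['frame'][100:300,155:425,::-1],(800,592),interpolation=cv2.INTER_CUBIC))
```

```text
wrist 60.16106553968422 283.95187860416513 206.40059116856008 [ 0.5731 -0.2587  0.3061] [ 2.8395e+00 -1.1000e-03 -1.5152e+00]
12.7167 [ 0.49694674 -0.2639001   0.13931712] [-1.57123766e+00  6.03096772e-04 -1.51513437e+00] [ 0.71946307  0.8568612  -0.52888736] 0.05019525392854625
```

View pics/c9.png

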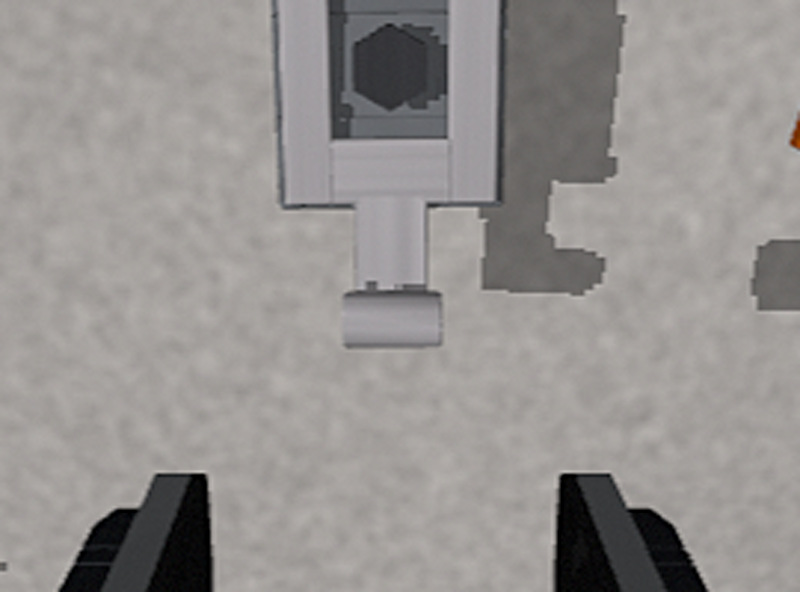

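Image c9: bolt down with its flange gone, bar centre at crop (392,319), jaws parallel to the bar and straddling it.

Run:
```python
from h import *
import pickle
f=pickle.load(open('pics/w9.pkl','rb'));s=monitor.observe();p=s['position']
c=lambda u,v:(155+u/2.963,100+v/2.963)
b=ray(f,*c(392,319),.058);print('bar',b,b-p,'head',ray(f,*c(391,66),.049))
l,r=ray(f,*c(343,319),.055),ray(f,*c(441,319),.055);print(l,r,np.linalg.norm(l-r))
for dz in(.01,.02,.025,.03,.035,.04): 
    l,r=ray(f,*c(208,475),p[2]+dz),ray(f,*c(557,475),p[2]+dz); print(dz,(l+r)/2-p,np.linalg.norm(l-r))
```

```text
bar [ 0.49511074 -0.26572079  0.058     ] [-0.00183601 -0.00182068 -0.08131712] head [ 0.55417747 -0.2621255   0.049     ]
[ 0.49350423 -0.25381534  0.055     ] [ 0.49483091 -0.27779693  0.055     ] 0.024018253029530964
0.01 [0.00061703 0.0007451  0.01      ] 0.05593684873739336
0.02 [0.00543603 0.00102845 0.02      ] 0.05236855229694745
0.025 [0.00784553 0.00117013 0.025     ] 0.05058440407672452
0.03 [0.01025503 0.0013118  0.03      ] 0.04880025585650162
0.035 [0.01266453 0.00145348 0.035     ] 0.0470161076362787
0.04 [0.01507403 0.00159515 0.04      ] 0.04523195941605571
```

drive_tool(
  steps=[50, -2, -3, -30, 0.5, 50, 0, 0, -30, 0, 50, 0, 0, -30, 0, 50, 0, 0, -25, 0, 50, 0, 0, -10, 0],
)

```text
clock: 13.13
position: [0.4932, -0.2661, 0.0113]
tool_rot: [-1.575, 0.002, -1.506]
force: [-0.7, 0.7, -1.2]
grip_width: 0.0496
```

drive_tool(
  steps=[50, 0, 0, -4, 0, 50, 0, 0, 0, 0, 20, 0, 0, 0, 0, 20, 0, 0, 0, 0, 20, 0, 0, 0, 0],
  grip_force=50,
)

```text
clock: 13.55
position: [0.495, -0.2663, 0.0124]
tool_rot: [-1.57, 0.001, -1.506]
force: [-4.0, 6.6, 11.0]
grip_width: 0.0229
```

drive_tool(
  steps=[20, 0, 0, 0, 0, 20, 0, 0, 0, 0, 20, 0, 0, 0, 0, 20, 0, 0, 0, 0, 20, 0, 0, 0, 0],
)

```text
clock: 13.97
position: [0.495, -0.2664, 0.0125]
tool_rot: [-1.569, 0.001, -1.507]
force: [-2.6, 8.4, 10.1]
grip_width: 0.023
```

drive_tool(
  steps=[20, 1, 0, 8, 0, 20, 2, 0, 8, 0, 20, 3, 0, 8, 0, 20, 3, 0, 8, 0, 20, 0, 0.5, 0, 0],
)

```text
clock: 14.38
position: [0.5041, -0.2656, 0.0449]
tool_rot: [-1.57, 0.001, -1.506]
force: [0.3, 5.1, -5.5]
grip_width: 0.0227
```

Run:
```python
from h import *
f=snap('wrist','w10');s=monitor.observe();print(s['clock'],s['position'],s['force'],s['grip_width'])
g=snap('scene','s10')
cv2.imwrite('pics/c10.png',np.hstack([cv2.resize(f['frame'][120:320,185:385,::-1],(400,400),interpolation=cv2.INTER_CUBIC),cv2.resize(g['frame'][105:205,160:260,::-1],(400,400),interpolation=cv2.INTER_CUBIC)]))
```

```text
wrist 60.16106553968422 283.95187860416513 206.40059116856008 [ 0.58   -0.2598  0.2118] [ 2.8409e+00 -9.0000e-04 -1.5060e+00]
14.4333 [ 0.5039081  -0.26570503  0.04440437] [ 0.65101033  7.00019111 -6.15901745] 0.022492904903343897
scene 56.60470613947716 271.71542886635905 202.94500032496776 [0.9975 0.3437 0.9344] [-2.5519  0.0036  2.2212]
```

View pics/c10.png

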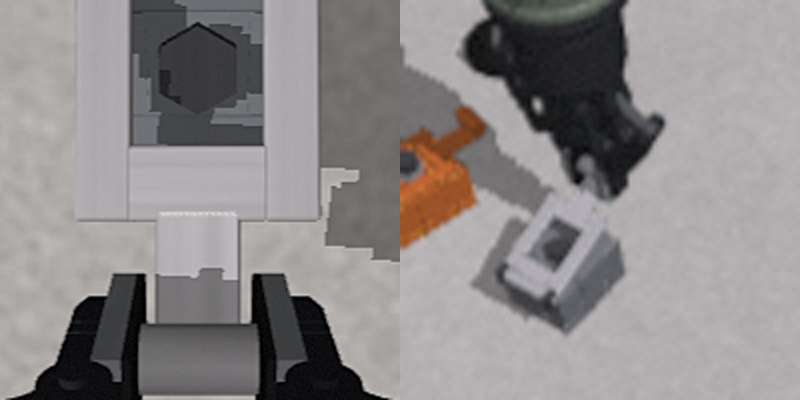

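Image c10: the cap is partly open, with the bar pinched between the pads at crop (200,360). Continuing along the arc.

drive_tool(
  steps=[20, 4, 0.4, 7.5, 0, 20, 4.7, 0.5, 7.1, 0, 20, 5.3, 0.5, 6.7, 0, 20, 5.8, 0.5, 6.1, 0, 20, 6.4, 0.5, 5.6, 0],
)

```text
clock: 14.9
position: [0.5295, -0.264, 0.0771]
tool_rot: [-1.571, 0.0, -1.507]
force: [-1.9, 4.1, -5.7]
grip_width: 0.0229
```

drive_tool(
  steps=[20, 6.8, 0.5, 5.1, 0, 20, 7.2, 0.5, 4.5, 0, 20, 7, 0.5, 3.6, 0, 20, 0, 0, 0, 0, 20, 0, 0, 0, 0],
)

```text
clock: 15.32
position: [0.5503, -0.2627, 0.09]
tool_rot: [-1.571, 0.0, -1.507]
force: [-5.8, 6.1, 2.6]
grip_width: 0.0227
```

Run:
```python
from h import *
s=monitor.observe();print(s['clock'],s['position'],s['force'],s['grip_width'])
f=snap('wrist','w11');g=snap('scene','s11')
cv2.imwrite('pics/c11.png',np.hstack([cv2.resize(f['frame'][100:380,145:425,::-1],(400,400),interpolation=cv2.INTER_CUBIC),cv2.resize(g['frame'][85:205,140:260,::-1],(400,400),interpolation=cv2.INTER_CUBIC)]))
```

```text
15.3167 [ 0.55029198 -0.26266696  0.08999887] [-5.83936709  6.1116331   2.58555456] 0.022733853729327597
wrist 60.16106553968422 283.95187860416513 206.40059116856008 [ 0.6264 -0.2567  0.2567] [ 2.8394e+00 -1.4000e-03 -1.5070e+00]
scene 56.60470613947716 271.71542886635905 202.94500032496776 [0.9975 0.3437 0.9344] [-2.5519  0.0036  2.2212]
```

View pics/c11.png

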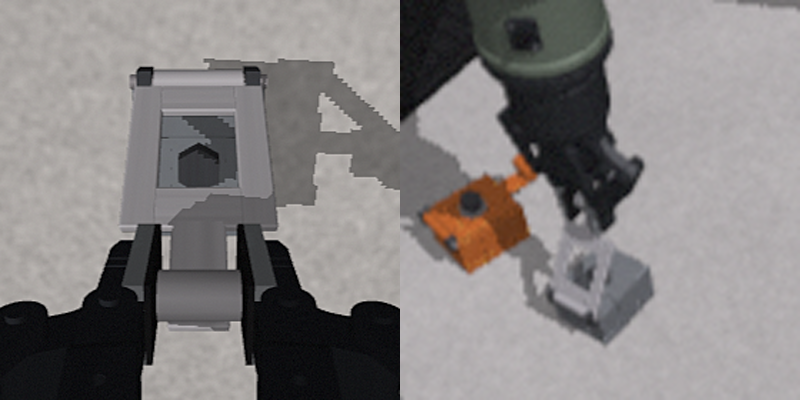

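Bar still pinched, cap about 58° open, bolt head down. Handing in.

```bash
python3 -c "
from h import *
s=monitor.observe();print(s['clock'],s['position'],s['force'],s['grip_width']);print(workorder.job_done())"
```

```text
15.4167 [ 0.54997733 -0.26266544  0.0898335 ] [-5.67946186  6.07358232  3.31451279] 0.022868557363850586
the job is handed in; nothing more can be done
None
```

I found the loose bolt, pushed it fully down, and handed in the job at 15.4 s with its cap still held about 58° open. No verdict is reported.

- **Loose bolt:** it was the first one I tapped, in the bare grey mount farthest to the robot's right, at about (0.554, -0.262). It sank about 7 mm until it met a firm stop at about 23 N, and afterwards the images showed its flange gone into the block. I did not touch the other two mounts, the turquoise and orange look-alikes, or the other bench items.
- **Cap:** I pinched the grip bar and lifted it along its arc. The 58° comes from how far the gripper moved. The last images show the bar still between the pads with the cap up, and the opening reads 23 mm on a 24 mm bar. The steady forces at the end were about 6 N or less.

Two things disagreed with what I was told or expected:
- **Fingertip position:** the fingertips turned out to be about 23 mm behind the reported tool point, not 14 mm ahead. I found this by lowering slowly while watching the cameras.
- **Force reading:** the force stayed within noise while the bolt sank, so I identified it from the images and the final stop.

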